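# Scrape out the groove of the cutting bed

### The job

Take the groove pick by its tail, draw it sideways out from under the guard and lay it down on the wooden rest block; then take it again by the black knob above its point. Put the point into the groove of the white cutting bed at the closed end and sweep it slowly (a few centimetres a second) and lightly along the groove, round the corner and out past the open end, keeping the point well down in the groove all the way, never riding up on the slabs. Finally lay the pick back on the rest block and let go, leaving the other things on the table where they are.

Things in the scene. Friction and masses are not known exactly. Their poses are not given: they have to be found in the camera images.
- pick: cleaning pick: level aluminium bar 18 mm wide, 24 tall; at its front end an upright square black knob 28 x 28 x 50 mm tall, and straight below it a round-ended steel pin, 8 mm thick, hanging 30 mm under the bar. Origin on the knob's axis at the level of the bar's and knob's underside. x along the bar away from the tail (bar ends at x = -150 mm), z up. Starts lying on the dock. 0.16 kg
- point (a point): lower end of the pick's steel pin, 30 mm below the pick's origin
- knob (a point): on the knob's axis, 36 mm above the pick's origin: grip here from above, across the bar (28 mm wide)
- tail (a point): on the pick's bar, 105 mm behind the knob's axis, 14 mm above the bar's underside: grip the tail here from above, across the bar (18 mm wide)
- dock: fixed steel block 120 (x) x 70 (y) x 45 mm tall, origin under its centre. The pick's bar lies on it along x, knob and pin beyond its +x end (knob axis at x = 88 mm) under a steel guard: roof x = 68 to 128 mm, 70 mm wide in y, underside 108 mm and top 112 mm above the table, on a plate at x = 123 to 128 mm; open to +y and -y
- guard (a point): middle of the dock guard's roof, on its top face. The knob's top is 13 mm below the roof: raise the pick less than 10 mm until it has moved about 75 mm sideways (+y or -y of the dock)
- rest: fixed wooden rest block 120 (x) x 100 (y) x 45 mm tall, nothing over it, origin under its centre. The pick lies on it as on the dock: bar along x on its top, knob and pin hanging beyond the block's end (pick's origin at x = 88, y = 0, z = 45 mm of the block)
- bed: fixed cutting bed 200 (x) x 180 (y) x 30 mm tall: white plastic slabs on a dark steel base, origin under its centre. An L-shaped groove 16 mm wide, 15 mm deep runs between the slabs; its centre line in the bed's frame (mm): closed end (60, -40), corner (-30, -40), then along +y and out through the bed's +y edge at (-30, 90)
- closed_end (a point): groove centre at the closed end, at the level of the bed's top face; the groove's end wall is 8 mm beyond
- corner (a point): groove centre at the corner, at the level of the bed's top face
- open_end (a point): groove centre where it runs out at the bed's edge, at the level of the bed's top face
- nozzle_a: steel piping nozzle, cone 34 mm wide, 42 mm tall, standing; bystander; origin at the centre of its underside
- nozzle_b: second steel piping nozzle, the same; bystander; origin at the centre of its underside
- cake_ring: open steel pastry ring, 60 mm across, 25 mm tall; bystander; origin at the centre of its underside
- jar: closed jar, 64 mm across, 85 mm tall; bystander; origin at the centre of its underside
- bowl: steel bowl, 110 mm across, 50 mm tall; bystander; origin at the centre of its underside
- spatula: spatula lying on the table; bystander
- tub: white plastic tub, 90 mm across, 80 mm tall; bystander; origin at the centre of its underside
Mind the look-alikes: they are no part of the job. There is more than one size of the pick; the one meant has the size given above.

How it is judged (in metres and radians):
On the way, in this order (a step that is already met when the one before it is completed fails the run):
1. the pick lies on the rest block, level and let go (z of pick in the frame of rest between 0.04 and 0.05 m and horizontal distance between pick and rest below 0.16 m and contact force between pick and rest above 0.3 N and angle between pick's own z axis and vertical below 0.1 rad and contact force between the fingers and pick below 0.05 N), for 0.2 s.
2. held by the knob (gripper within 30 mm of straight above the point), the point is down in the groove at its closed end: within 12 mm of it, at least 4 mm below the slabs' top (x of point in the frame of bed between 0.048 and 0.072 m and y of point in the frame of bed between -0.052 and -0.028 m and z of point in the frame of bed between 0.008 and 0.026 m and horizontal distance between the grasp point and point below 0.03 m and contact force between the fingers and pick above 0.5 N), for 0.02 s.
3. still so held and as deep, the point is halfway along the first leg (x of point in the frame of bed between 0.003 and 0.027 m and y of point in the frame of bed between -0.052 and -0.028 m and z of point in the frame of bed between 0.008 and 0.026 m and horizontal distance between the grasp point and point below 0.03 m and contact force between the fingers and pick above 0.5 N), for 0.02 s.
4. still so held and as deep, the point is at the corner (x of point in the frame of bed between -0.042 and -0.018 m and y of point in the frame of bed between -0.052 and -0.028 m and z of point in the frame of bed between 0.008 and 0.026 m and horizontal distance between the grasp point and point below 0.03 m and contact force between the fingers and pick above 0.5 N), for 0.02 s.
5. still so held and as deep, the point is halfway along the second leg (x of point in the frame of bed between -0.042 and -0.018 m and y of point in the frame of bed between 0.013 and 0.037 m and z of point in the frame of bed between 0.008 and 0.026 m and horizontal distance between the grasp point and point below 0.03 m and contact force between the fingers and pick above 0.5 N), for 0.02 s.
6. still so held and as deep, the point has come out past the open end, 3 to 40 mm beyond the bed's edge (x of point in the frame of bed between -0.042 and -0.018 m and y of point in the frame of bed between 0.093 and 0.13 m and z of point in the frame of bed between 0.004 and 0.026 m and horizontal distance between the grasp point and point below 0.03 m and contact force between the fingers and pick above 0.5 N), for 0.02 s.
At the end, for the whole second after the job is handed in: the pick lies still on the wooden rest block, let go, level within 0.1 rad, its bar's underside within 5 mm of the block's top height and its origin within 160 mm of the block's centre (all of step 1 and linear speed of pick below 0.02 m/s); the robot touches nothing.
It fails at once if the point, anywhere over the bed but at the closed end (22 mm around it), rides at the slabs' top: between 2 mm below and 8 mm above it (x of point in the frame of bed between -0.1 and 0.1 m and y of point in the frame of bed between -0.09 and 0.09 m and z of point in the frame of bed between 0.028 and 0.038 m and not (x of point in the frame of bed between 0.038 and 0.082 m and y of point in the frame of bed between -0.062 and -0.018 m)).
It fails at once if the pick moves faster than 0.12 m/s while its point is in the groove (x of point in the frame of bed between -0.1 and 0.1 m and y of point in the frame of bed between -0.09 and 0.09 m and z of point in the frame of bed below 0.027 m and linear speed of pick above 0.12 m/s).
It fails at once if the pick is pressed on the bed with more than 25 N (contact force between pick and bed above 25 N).
It fails at once if a bystander is moved more than 30 mm (distance of any of nozzle_a, nozzle_b, cake_ring, jar, bowl, spatula, tub from where it was at the start of the episode above 0.03 m).
It also fails if it takes over 72 s, if anything falls off the work surface, if the arm or the gripper's body presses on something with over 40 N, if the wrist force passes 120 N, or if a joint passes its speed limit or range.

### The arm

A 6-joint arm with a two-finger parallel gripper is mounted at the origin on the work surface. World frame = base frame: x ahead of the robot, y to its left, z up, the work surface at z = 0. Lengths are in mm, angles in rad, forces in N, time in s.
With the tool pointing down it reaches from about 300 to 875 mm from the base axis. Payload 6.4 kg.
Tool frame: the origin (TCP) lies at the very end of the fingers, on their centre line; the grasp point (between the pads) lies 19 mm behind it; z points along the fingers, y is the line along which they close (so a half turn about z gives the same grasp; the last joint's range is limited). The gripper opens to 88 mm and grips with 3 to 60 N. Pads are 18 mm wide; open, the fingers measure 123 mm over their backs; the gripper's body (75 mm by 187 mm) begins 45 mm behind the grasp point.
Start: joints at [-1.495, 0.181, 1.607, -0, 1.354, -0.206], TCP at [159.915, -552.33, 238.714] pointing down, gripper open.
Joint ranges: [-2.99, 2.99], [-0.89, 2.07], [0.3, 2.58], [-1.14, 4.28], [0, 2.63], [-3.12, 3.12]. Speed limits (rad/s): [2.57, 2.57, 3.01, 3.14, 3.14, 3.14].

### API

Orientations are given as a unit quaternion [x, y, z, w].
In Python, from station import env, capture, calibration, order gives the robot as it stands. The module is installed in compiled form; this text tells all that it offers.
- The arm moves only by the tool arm_command, never from a script. Its argument "commands" is a list of rows, each a list of 6 numbers: the shift along the tool's x, y, z in units of 25 mm (1.0 is 25 mm), then the turn, a rotation vector about the tool's x, y, z in units of 8 degrees (1.0 is 8 degrees). In form: [[dx, dy, dz, wx, wy, wz], ...]. A call has 1 to 10 rows; each row shifts and turns the commanded pose from where the row before left it, along the tool's axes as they then stand; what a row does not reach is not made up. A row lasts 1/8 s, in which the tool goes at most 62.5 mm and 10.7 degrees, less where a joint would pass 70% of its speed; a pose out of reach is approached as far as the arm can. A call with a number of a shift or a turn outside -1 to 1 is refused whole. A call with a gripper value outside its range is refused whole. "gripper" is the opening, from 0 (shut) to 1 (fully open), set as the call begins (left out, the last holds). The fingers move at their own pace and stop on an object; "squeeze" is the grip in N (left out, the last holds). Time passes only in rows, so rows that do not move let the fingers close. It gives the time, the measured TCP pose, the force, the opening and the grip force at its end, in the units of the state.
- env.sense(): the state, without advancing time (a new reading comes with each control period).
- capture(name): name is "scene" or "top" or "wrist"; returns the picture (480x640x3 uint8, red, green, blue); there is no depth.
- calibration(name): a dict with "intrinsics" (3x3 intrinsics, pixels), "rvec" (rotation vector, rad) and "tvec" (3), from world to camera coordinates, as OpenCV has them; the wrist camera has in their place "T_tool_cam" (4x4, takes a point from camera to tool coordinates, whose origin is the TCP and whose axes are the flange's). Camera axes: x right, y down, z forward; pixel columns grow to the right and rows downward; lengths in mm; the calibration is good to about 2 mm. A picture is of the moment at which its call begins: read the wrist's pose just before it. calibration takes no time and is no camera call.
- order.close_job(): hands the job in; it is judged then, once.
The state is a dict: "time": time; "joints": joint angles; "qvel": joint speeds; "joint_efforts": joint torques, N m; "eef_pos": TCP position; "eef_rot": TCP orientation; "force": force on the tool from outside, world axes, zero at the start; "wrist_torque": the same for the moment, N m; "finger_gap": finger opening in mm; "grip_force": force on a finger pad.
Only numpy, scipy, OpenCV 4.12 (cv2) and the standard library are available. Lean on these libraries where they do the work, as an engineer would, in place of code of your own. Each camera call takes 0.05 s, during which the arm holds its last target. There are 200 camera calls.

## Working session

There is one attempt and no reset: what is moved stays moved. The work goes in short steps, Python scripts to look and compute and a tool call to move; the robot and the scene stay as the last step left them, time stands still between calls to the robot, and variables do not carry over. Pictures are saved under pics/ and viewed, at most 10 in all, crops included, and the job is handed in when it is done.

Besides the shell and the picture viewer there is one more tool, called as name(argument=value, ...), one argument or row to a line, values as JSON. arm_command: Moves the arm, as the interface text tells. Its arguments: {"type":"object","properties":{"commands":{"type":"array"},"gripper":{"type":"number"},"squeeze":{"type":"number"}},"required":["commands"]}

```bash
mkdir -p pics; ls; python3 - <<'E'
from station import env,capture,calibration
import cv2,numpy as np
s=env.sense();print(s)
for n in("scene","top"):
    cv2.imwrite(f"pics/{n}0.png",capture(n)[:,:,::-1])
    c=calibration(n);R=cv2.Rodrigues(np.array(c["rvec"],float))[0];print(n,c, -R.T@np.array(c["tvec"]).ravel())
print(calibration("wrist"))
E
```

```text
pics
{'time': 0.0, 'joints': array([-1.49529255e+00,  1.81528713e-01,  1.60798113e+00,  1.43931762e-05,
        1.35378195e+00, -2.06309537e-01]), 'qvel': array([-1.97914138e-04,  5.95380406e-04, -1.30786033e-03,  2.20900867e-04,
        5.95442276e-05, -1.44385428e-03]), 'joint_efforts': array([ 1.14774966e-04, -4.33864868e+01, -3.41848755e+01,  7.02450774e-02,
        3.85283609e-02, -1.37522748e-04]), 'eef_pos': array([ 159.88211944, -551.78430992,  237.83005298]), 'eef_rot': array([ 9.90088932e-01,  1.40439254e-01,  6.25361255e-05, -8.47293764e-04]), 'force': array([ 0.11561036, -0.66384336,  0.31880075]), 'wrist_torque': array([-0.01720792, -0.00593328, -0.00693971]), 'grip_force': 0.0, 'finger_gap': 88.07130037372622}
scene {'intrinsics': array([[438.411666  ,   0.        , 315.76618013],
       [  0.        , 438.411666  , 235.96273934],
       [  0.        ,   0.        ,   1.        ]]), 'rvec': array([ 1.94015518,  1.44838552, -0.63571004]), 'tvec': array([ -70.29328684, -279.58456594, 1434.25492279])} [1206.97408475 -270.68696726  781.11329763]
top {'intrinsics': array([[588.2316801 ,   0.        , 316.81297704],
       [  0.        , 588.2316801 , 238.05798839],
       [  0.        ,   0.        ,   1.        ]]), 'rvec': array([ 2.16683011, -2.16901712,  0.15056171]), 'tvec': array([ -89.680158  ,  528.71888237, 1507.40253601])} [ 343.84530493  -61.79371351 1561.34574522]
{'intrinsics': array([[337.46575842,   0.        , 323.55690908],
       [  0.        , 337.46575842, 241.83090929],
       [  0.        ,   0.        ,   1.        ]]), 'T_tool_cam': array([[ 2.04736798e-04, -9.63119978e-01, -2.69072233e-01,
         6.83155661e+01],
       [ 9.99999870e-01,  3.22640140e-04, -3.93962590e-04,
         2.00925178e-01],
       [ 4.66246744e-04, -2.69072117e-01,  9.63119919e-01,
        -1.45876895e+02],
       [ 0.00000000e+00,  0.00000000e+00,  0.00000000e+00,
         1.00000000e+00]])}
```

View pics/top0.png

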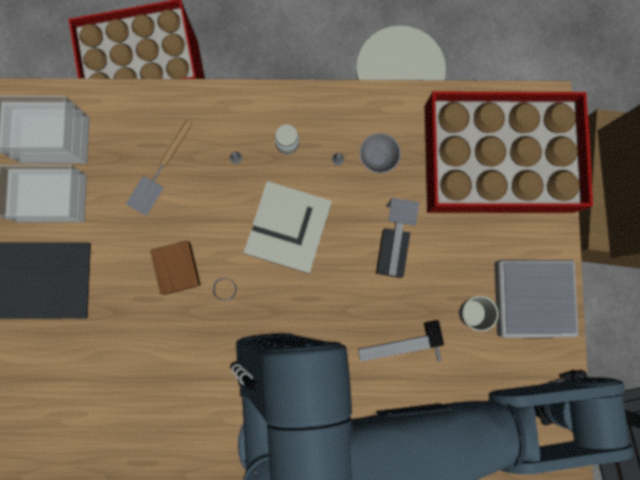

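View pics/scene0.png

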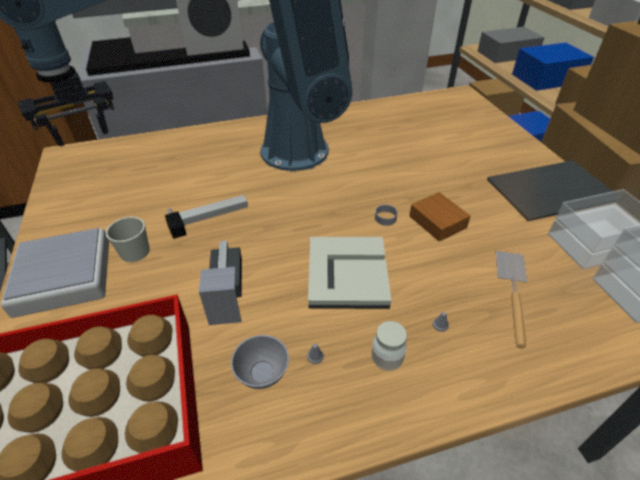

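The top view shows the dock with pick at about (395,240) and its guard at (404,211). The rest is at (175,267). The bed is at (288,226), with the corner at (302,242), the closed end at (309,208) and the open end at (250,230). The hammer-like one at (400,345) is the look-alike.

```bash
cat > h.py <<'E'
import numpy as np,cv2
from scipy.spatial.transform import Rotation as Ro
from station import env,capture,calibration
def cam(n,s=None):
    c=calibration(n);K=np.array(c["intrinsics"])
    if n=="wrist":
        T=np.eye(4);T[:3,:3]=Ro.from_quat(s["eef_rot"]).as_matrix();T[:3,3]=s["eef_pos"]
        M=T@np.array(c["T_tool_cam"]);return K,M[:3,:3].T,M[:3,3]
    R=cv2.Rodrigues(np.array(c["rvec"],float))[0];return K,R,-R.T@np.array(c["tvec"]).ravel()
def ray(c,p):
    K,R,o=c;return R.T@np.linalg.solve(K,[p[0],p[1],1.])
def cast(c,p,z):
    d=ray(c,p);return c[2]+d*(z-c[2][2])/d[2]
def tri(c1,p1,c2,p2):
    d1,d2=ray(c1,p1),ray(c2,p2);d1/=np.linalg.norm(d1);d2/=np.linalg.norm(d2)
    t=np.linalg.lstsq(np.c_[d1,-d2],c2[2]-c1[2],rcond=None)[0]
    a=c1[2]+t[0]*d1;b=c2[2]+t[1]*d2;return (a+b)/2,np.linalg.norm(a-b)
def proj(c,P):
    q=c[0]@c[1]@(np.asarray(P,float)-c[2]);return q[:2]/q[2]
E
python3 - <<'E'
from h import *
t=cv2.imread("pics/top0.png");s=cv2.imread("pics/scene0.png")
ct,cs=cam("top"),cam("scene")
def quad(img,box,f):
    x0,y0,x1,y1=box;h=cv2.cvtColor(img,cv2.COLOR_BGR2HSV)[y0:y1,x0:x1].astype(int)
    m=f(h).astype(np.uint8)*255;m=cv2.morphologyEx(m,cv2.MORPH_OPEN,np.ones((3,3)))
    C=max(cv2.findContours(m,0,1)[0],key=cv2.contourArea)
    r=cv2.minAreaRect(C);return r,cv2.boxPoints(r)+[x0,y0],cv2.contourArea(C)
for nm,box,f,z in(("bed",(230,170,345,285),lambda h:(h[...,1]<45)&(h[...,2]>150),30),("rest",(140,230,212,305),lambda h:(h[...,1]>130)&(h[...,2]<165),45)):
    r,b,a=quad(t,box,f);P=np.array([cast(ct,p,z) for p in b])
    print(nm,r,a,b.round(1).tolist());print(P.round(1).tolist(),"cen",P.mean(0).round(1),[np.linalg.norm(P[i]-P[i-1]).round(1) for i in range(4)])
c1=cv2.resize(t[185:290,365:430],None,fx=5,fy=5,interpolation=2)
c2=cv2.resize(s[230:335,190:260],None,fx=5,fy=5,interpolation=2)
cv2.imwrite("pics/c1.png",np.hstack([c1,c2]))
E
```

```text
bed ((57.60364532470703, 56.26115036010742), (68.63304138183594, 74.92939758300781), 17.447187423706055) 4205.0 [[243.6, 251.7], [266.1, 180.2], [331.6, 200.8], [309.1, 272.3]]
[[493.0, 100.8, 30.0], [683.3, 43.8, 30.0], [628.2, -129.5, 30.0], [439.2, -70.0, 30.0]] cen [560.9 -13.7  30. ] [np.float64(179.1), np.float64(198.6), np.float64(181.9), np.float64(198.1)]
rest ((34.70589065551758, 37.32352828979492), (46.081764221191406, 40.503448486328125), 75.96376037597656) 1740.5 [[149.5, 249.9], [188.8, 240.1], [199.9, 284.8], [160.6, 294.6]]
[[496.4, 341.4, 45.0], [521.9, 241.2, 45.0], [406.5, 209.9, 45.0], [381.6, 309.4, 45.0]] cen [451.6 275.5  45. ] [np.float64(119.2), np.float64(103.5), np.float64(119.5), np.float64(102.6)]
```

View pics/c1.png

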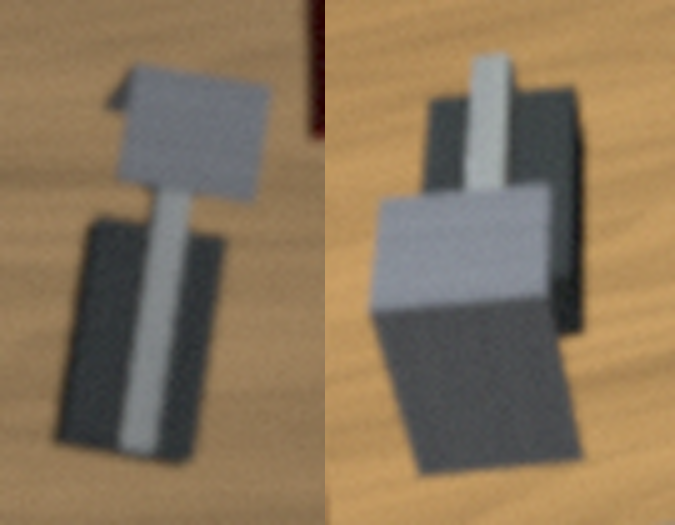

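The crop shows the light bar on the dark dock, with its tail end at crop (138,445) in the top view. The guard roof corners are at (137,65), (270,88), (253,200) and (120,178) in the top view, and at (380,200), (550,185), (547,297) and (372,308) in the scene view.

```bash
python3 - <<'E'
from h import *
ct,cs=cam("top"),cam("scene")
T=lambda x,y:(x/5+365,y/5+185)
S=lambda x,y:((x-325)/5+190,y/5+230)
# guard: top corners (137,65)far-left,(270,88) far-right,(253,200) near right,(120,178) near left ; scene looks from +x
for a,b in (((137,65),(547,297)),((270,88),(372,308)),((253,200),(380,200)),((120,178),(550,185)),((121,449),(510,55)),((156,454),(472,57))):
    p,e=tri(ct,T(*a),cs,S(*b));print(p.round(1),round(e,1))
print("roof",np.array([cast(ct,T(*a),112) for a in((137,65),(270,88),(253,200),(120,178))]).round(1).tolist())
print("dock",np.array([cast(ct,T(*a),45) for a in((95,220),(222,238),(187,460),(58,440))]).round(1).tolist())
print("bar",np.array([cast(ct,T(*a),69) for a in((121,449),(156,454),(190,195),(155,190))]).round(1).tolist())
# rest + bed corners, scene: by eye from full picture
for a,b in (((149.5,249.9),(469.5,213.5)),((188.8,240.1),(443,229)),((199.9,284.8),(411,203)),((266.1,180.2),(390,300)),((331.6,200.8),(308,299)),((309.1,272.3),(311,238))):
    p,e=tri(ct,a,cs,b);print(p.round(1),round(e,1))
E
```

```text
[ 621.4 -277.4  107.2] 3.8
[ 609.2 -344.2  109.5] 3.1
[ 552.3 -335.   109.8] 1.9
[ 563.6 -267.4  109.4] 4.2
[ 430.7 -272.3   63.1] 3.8
[ 428.1 -289.9   64.3] 4.1
roof [[620.3, -278.6, 112.0], [608.7, -345.3, 112.0], [551.9, -335.5, 112.0], [563.0, -269.1, 112.0]]
dock [[550.9, -265.2, 45.0], [541.5, -331.5, 45.0], [425.8, -310.9, 45.0], [436.2, -244.3, 45.0]]
bar [[430.2, -273.4, 69.0], [427.6, -291.2, 69.0], [560.7, -311.2, 69.0], [563.2, -293.2, 69.0]]
[495.5 339.4  49.4] 1.7
[523.6 244.7  45. ] 7.9
[407.9 213.3  45.3] 7.2
[682.5  42.4  31.4] 2.9
[ 628.3 -128.4   31.1] 2.3
[439.8 -68.7  24.8] 2.8
```

arm_command(
  commands=[
    [0,0,0.9,0,0,0.8],
    [0,0,0.9,0,0,0.8],
    [0,0,0.9,0,0,0.8],
    [0,0,0.8,0,0,0.8],
    [0.8,-0.96,0,0,0,0],
    [0.8,-0.96,0,0,0,0],
    [0.8,-0.96,0,0,0,0],
    [0.8,-0.96,0,0,0,0],
    [0.8,-0.96,0,0,0,0],
    [0.8,-0.96,0,0,0,0],
  ],
  gripper=0.7,
)

```text
time: 1.35
eef_pos: [302.5, -429.0, 150.9]
eef_rot: [0.997, -0.082, -0.0, -0.0]
force: [0.5, -0.4, -0.4]
finger_gap: 61.9
grip_force: 0.0
```

arm_command(
  commands=[
    [0.8,-0.96,0,0,0,0],
    [0.8,-0.96,0,0,0,0],
    [0.8,-0.96,0,0,0,0],
    [0.8,-0.96,0,0,0,0],
    [0.8,-0.96,0,0,0,0],
    [0.8,-0.96,0,0,0,0],
    [0.8,-0.96,0,0,0,0],
    [0,0,0,0,0,0],
    [0,0,0,0,0,0],
  ],
)

```text
time: 2.48
eef_pos: [467.1, -287.4, 150.9]
eef_rot: [0.997, -0.082, -0.0, -0.0]
force: [-0.7, 0.7, -0.1]
finger_gap: 61.8
grip_force: 0.0
```

```bash
python3 - <<'E'
from h import *
s=env.sense();print(s["time"],s["eef_pos"],s["eef_rot"],s["force"])
im=capture("wrist")[:,:,::-1];cv2.imwrite("pics/w1.png",im)
c=cam("wrist",s)
print(proj(c,[472,-287,69]),proj(c,[429,-282,69]))
E
```

```text
2.475 [ 467.12941713 -287.37419849  150.89207873] [ 9.96616102e-01 -8.21959755e-02 -4.03413434e-04 -5.74622989e-05] [-0.72005523  0.71816688 -0.09060254]
[321.26860509 241.81345752] [324.23680445 298.42397516]
```

View pics/w1.png

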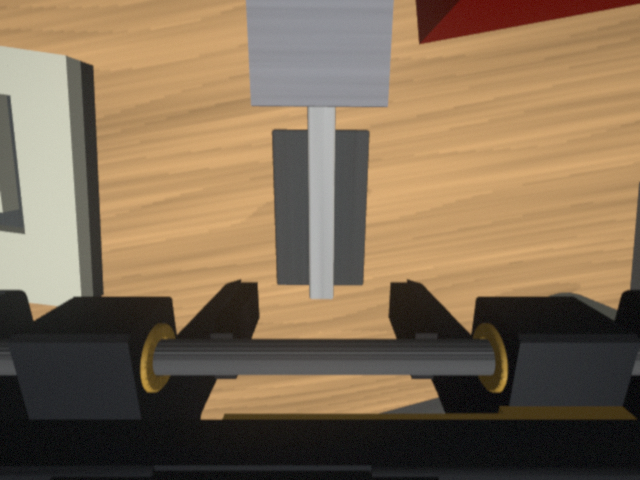

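The wrist view shows the bar running straight up the picture (columns 308–335 at row 108, 310–334 at row 298), with the tail end at row 299. The guard's near edge is at row 106.

```bash
python3 - <<'E'
from h import *
s=env.sense();c=cam("wrist",s);ct=cam("top")
T=Ro.from_quat(s["eef_rot"]).as_matrix()
a=cast(c,(322,299),69);b=cast(c,(321.5,108),69)
print("bar",a,b,np.degrees(np.arctan2(*(b-a)[1::-1])),"width",np.linalg.norm(cast(c,(310,297),69)-cast(c,(334,297),69)))
# height by two views: tail-end mid top vs wrist
print(tri(c,(322,299),ct,(138.5/5+365,451.5/5+185)))
u=(b-a)/np.linalg.norm(b-a);g=a+45*u;print("grip",g,"tool shift",T.T@(g-s["eef_pos"]))
print("yaw",np.degrees(np.arctan2(T[1,0],T[0,0])))
E
```

```text
bar [ 428.65199339 -280.60613239   69.        ] [ 558.27499457 -302.07363874   69.        ] -9.403681699500172 width 17.633338056321612
(array([ 429.07543426, -281.39755886,   70.62395772]), np.float64(1.4589867084654342))
grip [ 473.04726829 -287.95865345   69.        ] tool shift [ 6.07854097 -0.75769112 81.96043507]
yaw -9.481578588754994
```

arm_command(
  commands=[
    [0.24,-0.03,0.9,0,0,0],
    [0,0,0.9,0,0,0],
    [0,0,0.9,0,0,0],
    [0,0,0.7,0,0,0],
    [0,0,0.4,0,0,0],
    [0,0,0.26,0,0,0],
    [0,0,0,0,0,0],
  ],
)

```text
time: 3.4
eef_pos: [473.6, -287.6, 49.7]
eef_rot: [0.997, -0.082, -0.0, -0.0]
force: [-0.6, -0.2, -0.2]
finger_gap: 61.8
grip_force: 0.0
```

arm_command(
  commands=[
    [0,0,0,0,0,0],
    [0,0,0,0,0,0],
    [0,0,0,0,0,0],
    [0,0,0,0,0,0],
    [0,0,0,0,0,0],
    [0,0,0,0,0,0],
  ],
  gripper=0,
  squeeze=45,
)

```text
time: 4.15
eef_pos: [473.7, -287.5, 49.8]
eef_rot: [0.997, -0.082, 0.0, -0.0]
force: [-0.1, 0.2, 1.8]
finger_gap: 17.4
grip_force: 45.0
```

arm_command(
  commands=[
    [0,0,-0.1,0,0,0],
    [0,0,-0.1,0,0,0],
    [0,-0.3,0,0,0,0],
    [0,-0.6,0,0,0,0],
    [0,-0.7,0,0,0,0],
    [0,-0.7,0,0,0,0],
    [0,-0.7,0,0,0,0],
    [0,-0.6,0,0,0,0],
    [0,-0.4,0,0,0,0],
    [0,0,0,0,0,0],
  ],
)

```text
time: 5.4
eef_pos: [490.2, -188.2, 54.7]
eef_rot: [0.997, -0.082, -0.0, -0.0]
force: [-0.3, -0.2, -2.5]
finger_gap: 17.7
grip_force: 45.0
```

```bash
python3 - <<'E'
from h import *
s=env.sense();print(s["time"],s["eef_pos"],s["force"],s["wrist_torque"],s["finger_gap"])
a=capture("top")[:,:,::-1][160:300,350:450];b=capture("scene")[:,:,::-1][210:350,180:280]
cv2.imwrite("pics/l1.png",cv2.resize(np.hstack([a,b]),None,fx=4,fy=4,interpolation=2))
E
```

```text
5.4 [ 490.22133191 -188.18907172   54.72109818] [-0.277338   -0.22938248 -2.46228556] [ 0.02258797  0.05558673 -0.00413437] 17.715730533316467
```

View pics/l1.png

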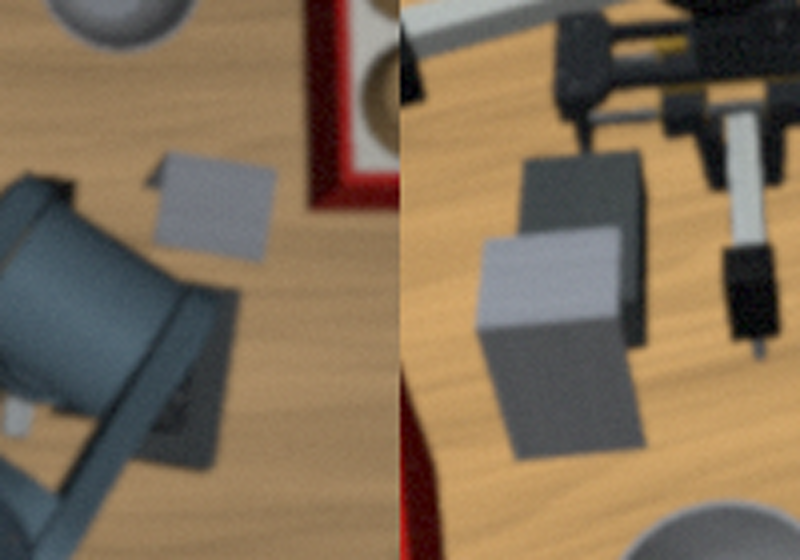

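The pick is clear of the guard, with the knob to the left of it in the scene view (about crop (750,290)), and it looks level. I'll raise it, turn it and carry it to the rest.

arm_command(
  commands=[
    [0,0,-0.5,0,0,0],
    [0,0,-0.8,0,0,0],
    [0,0,-0.9,0,0,-0.6],
    [0,0,-0.9,0,0,-0.8],
    [0,0,-0.9,0,0,-0.9],
    [0,-0.3,0,0,0,-0.8],
    [0.1,-0.66,0,0,0,0],
    [0.15,-0.96,0,0,0,0],
    [0.15,-0.96,0,0,0,0],
    [0.15,-0.96,0,0,0,0],
  ],
)

```text
time: 6.75
eef_pos: [478.1, -91.1, 154.7]
eef_rot: [0.991, 0.132, -0.0, -0.0]
force: [0.4, -0.9, -2.4]
finger_gap: 17.4
grip_force: 45.0
```

arm_command(
  commands=[
    [0.15,-0.96,0,0,0,0],
    [0.15,-0.96,0,0,0,0],
    [0.15,-0.96,0,0,0,0],
    [0.15,-0.96,0,0,0,0],
    [0.15,-0.96,0,0,0,0],
    [0.15,-0.96,0,0,0,0],
    [0.15,-0.96,0,0,0,0],
    [0.15,-0.96,0,0,0,0],
    [0.15,-0.96,0,0,0,0],
    [0.15,-0.96,0,0,0,0],
  ],
)

```text
time: 8.0
eef_pos: [450.5, 150.0, 154.7]
eef_rot: [0.991, 0.132, -0.0, -0.0]
force: [0.2, 0.9, -2.0]
finger_gap: 17.7
grip_force: 45.0
```

arm_command(
  commands=[
    [0.15,-0.96,0,0,0,0],
    [0.15,-0.96,0,0,0,0],
    [0.15,-0.96,0,0,0,0],
    [0.1,-0.7,0,0,0,0],
    [0,-0.3,0,0,0,0],
    [0,0,0,0,0,0],
    [0,0,0,0,0,0],
  ],
)

```text
time: 8.88
eef_pos: [439.1, 245.5, 154.6]
eef_rot: [0.991, 0.133, -0.0, 0.0]
force: [0.7, 0.6, -0.7]
finger_gap: 17.3
grip_force: 45.0
```

```bash
python3 - <<'E'
from h import *
s=env.sense();T=Ro.from_quat(s["eef_rot"]).as_matrix()
yaw=np.degrees(np.arctan2(T[1,0],T[0,0]));print(s["time"],s["eef_pos"],yaw,"shift",T.T@(np.array([434.7,270.9,50])-s["eef_pos"]))
im=capture("wrist")[:,:,::-1];cv2.imwrite("pics/w2.png",im)
c=cam("wrist",s)
g=s["eef_pos"]+19*np.array([0,0,1])
# predicted level bar: top plane z = TCPz+19.2 ; tail end 44.5 back
t=s["eef_pos"]-44.5*T[:,0];t[2]+=19.2;print("tail end pred",proj(c,t))
k=s["eef_pos"]+105.5*T[:,0];k[2]+=45.2;print("knob top pred",proj(c,k))
E
```

```text
8.875 [439.07399498 245.50921499 154.6420191 ] 15.299911730344792 shift [  2.50729128 -25.67035541 104.63518673]
tail end pred [323.17413762 407.00937877]
knob top pred [322.98135438  -2.21785617]
```

View pics/w2.png

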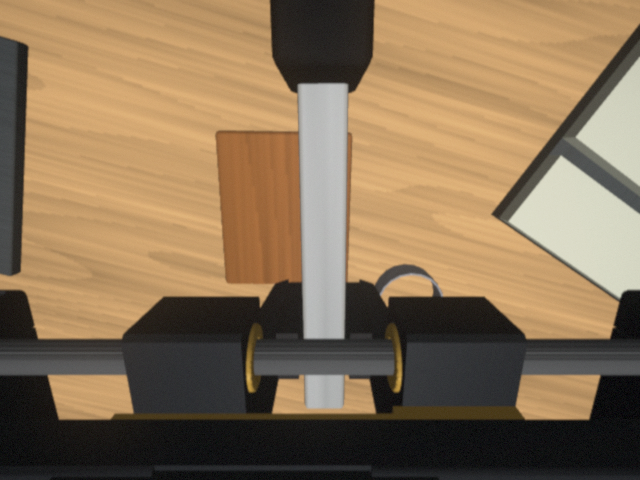

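The wrist view shows the bar held straight, with its tail at row 408 as predicted for a level bar. The rest's top corners are at (217,131), (352,132) and (227,283).

```bash
python3 - <<'E'
from h import *
s=env.sense();c=cam("wrist",s);T=Ro.from_quat(s["eef_rot"]).as_matrix()
A,B,C=[cast(c,p,45) for p in((217,131),(352,132),(227,283))]
print(A,B,C,np.linalg.norm(A-B),np.linalg.norm(A-C))
u=A-C;print("yaw",np.degrees(np.arctan2(u[1],u[0])));cen=(B+C)/2;u/=np.linalg.norm(u);print(cen)
print(tri(c,(217,131),cam("top"),(149.5,249.9)),tri(c,(352,132),cam("top"),(188.8,240.1)))
t=cen-17.5*u;t[2]=50;print("shift",T.T@(t-s["eef_pos"]))
E
```

```text
[495.88154359 340.44057907  45.        ] [520.88210737 246.45085887  45.        ] [381.86362505 311.17976987  45.        ] 97.25788242223379 117.7127040869968
yaw 14.393391873746642
[451.37286621 278.81531437  45.        ]
(array([496.05434319, 340.43106941,  46.64935909]), np.float64(0.9642437716484857)) (array([523.0129899 , 245.00465375,  26.21781925]), np.float64(1.9823218483286722))
shift [  3.10256828 -29.22760082 104.70151969]
```

arm_command(
  commands=[
    [0.12,-0.54,0.4,0,0,0],
    [0,-0.54,0.8,0,0,0],
    [0,0,0.9,0,0,0],
    [0,0,0.8,0,0,0],
    [0,0,0.6,0,0,0],
    [0,0,0.4,0,0,0],
    [0,0,0.2,0,0,0],
    [0,0,0.08,0,0,0],
    [0,0,0,0,0,0],
    [0,0,0,0,0,0],
  ],
)

```text
time: 10.18
eef_pos: [435.2, 273.0, 50.7]
eef_rot: [0.991, 0.133, 0.0, -0.0]
force: [-0.4, -0.4, -2.6]
finger_gap: 18.0
grip_force: 45.0
```

arm_command(
  commands=[
    [0,0,0.04,0,0,0],
    [0,0,0.02,0,0,0],
    [0,0,0,0,0,0],
  ],
)

```text
time: 10.55
eef_pos: [435.2, 273.0, 49.8]
eef_rot: [0.991, 0.134, 0.0, -0.0]
force: [-3.2, -1.8, 6.2]
finger_gap: 17.3
grip_force: 45.0
```

arm_command(
  commands=[
    [0,0,0,0,0,0],
    [0,0,0,0,0,0],
    [0,0,0,0,0,0],
    [0,0,0,0,0,0],
    [0,0,-0.4,0,0,0],
    [0,0,-0.9,0,0,0],
    [0,0,-0.9,0,0,0],
    [0,0,-0.9,0,0,0],
    [0.4,0,-0.9,0,0,0],
    [0.9,0,0,0,0,0],
  ],
  gripper=0.6,
)

```text
time: 11.8
eef_pos: [467.4, 282.2, 151.8]
eef_rot: [0.991, 0.134, 0.002, -0.0]
force: [-1.2, 0.1, -0.0]
finger_gap: 53.0
grip_force: 0.0
```

arm_command(
  commands=[
    [0.9,0,0,0,0,0],
    [0.6,0,0,0,0,0],
    [0,0,0,0,0,0],
    [0,0,0,0,0,0],
  ],
)

```text
time: 12.3
eef_pos: [501.6, 291.3, 148.8]
eef_rot: [0.991, 0.134, -0.0, 0.0]
force: [-0.3, 0.4, 0.3]
finger_gap: 52.7
grip_force: 0.0
```

```bash
python3 - <<'E'
from h import *
s=env.sense();T=Ro.from_quat(s["eef_rot"]).as_matrix();print(s["time"],s["eef_pos"],s["force"])
im=capture("wrist")[:,:,::-1];cv2.imwrite("pics/w3.png",im)
c=cam("wrist",s)
k=np.array([435.2,273,95])+105.5*T[:,0]*[1,1,0];print(k,[proj(c,k+14*(a*T[:,0]+b*T[:,1])).round(1) for a,b in((1,1),(1,-1),(-1,-1),(-1,1))])
E
```

```text
12.3 [501.6410047  291.3004636  148.81422512] [-0.25041168  0.43618501  0.32252963]
[536.93544973 300.93107351  95.        ] [array([347.4, 179. ]), array([299.5, 179. ]), array([300.4, 225.8]), array([346.5, 225.8])]
```

View pics/w3.png

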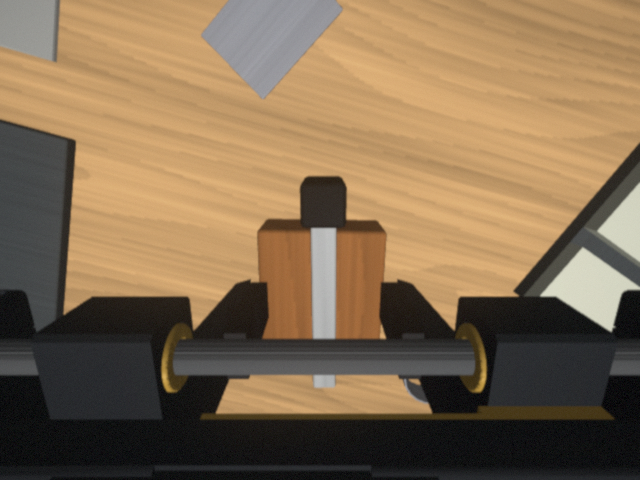

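The knob top is at columns 301–346, rows 178–227, as predicted. The pick lies level along the middle of the rest. Next I grip the knob.

arm_command(
  commands=[
    [0.8,0,0,0,0,0],
    [0.66,0,0.3,0,0,0],
    [0,0,0.8,0,0,0],
    [0,0,0.9,0,0,0],
    [0,0,0.8,0,0,0],
    [0,0,0.5,0,0,0],
    [0,0,0.17,0,0,0],
    [0,0,0,0,0,0],
  ],
)

```text
time: 13.35
eef_pos: [537.6, 301.1, 62.0]
eef_rot: [0.991, 0.133, 0.0, -0.0]
force: [0.3, -0.2, -0.2]
finger_gap: 53.1
grip_force: 0.0
```

arm_command(
  commands=[
    [0,0,0,0,0,0],
    [0,0,0,0,0,0],
    [0,0,0,0,0,0],
    [0,0,0,0,0,0],
    [0,0,0,0,0,0],
  ],
  gripper=0,
  squeeze=45,
)

```text
time: 13.98
eef_pos: [537.8, 301.2, 62.4]
eef_rot: [0.991, 0.134, 0.0, -0.0]
force: [-0.3, 0.8, 2.6]
finger_gap: 27.7
grip_force: 45.0
```

arm_command(
  commands=[
    [0,0,-0.2,0,0,0],
    [0,0,-0.5,0,0,0],
    [0,0,-0.8,0,0,0],
    [0,0,-0.8,0,0,0],
    [0,0,-0.5,0,0,0],
    [0,0,0,0,0,0],
  ],
)

```text
time: 14.72
eef_pos: [538.4, 301.4, 133.9]
eef_rot: [0.991, 0.134, 0.002, -0.0]
force: [0.2, -0.3, -2.0]
finger_gap: 27.8
grip_force: 45.0
```

arm_command(
  commands=[
    [0,0,-0.1,0,0,0.5],
    [0,0,-0.2,0,0,0.8],
    [0,0,-0.2,0,0,0.8],
    [0,0,-0.2,0,0,0.8],
    [0,0,0,0,0,0.8],
    [0.1,0.4,0,0,0,0.35],
    [0.2,0.9,0,0,0,0],
    [0.23,0.9,0,0,0,0],
    [0.23,0.9,0,0,0,0],
    [0.23,0.9,0,0,0,0],
  ],
)

```text
time: 15.98
eef_pos: [531.8, 195.9, 149.2]
eef_rot: [0.989, -0.148, -0.0, 0.0]
force: [0.3, -0.7, -2.4]
finger_gap: 27.6
grip_force: 45.0
```

arm_command(
  commands=[
    [0.23,0.9,0,0,0,0],
    [0.23,0.9,0,0,0,0],
    [0.23,0.9,0,0,0,0],
    [0.23,0.9,0,0,0,0],
    [0.23,0.9,0,0,0,0],
    [0.23,0.9,0,0,0,0],
    [0.23,0.9,0,0,0,0],
    [0.1,0.5,0,0,0,0],
    [0,0,0,0,0,0],
    [0,0,0,0,0,0],
  ],
)

```text
time: 17.23
eef_pos: [523.1, 23.4, 149.4]
eef_rot: [0.989, -0.148, -0.0, -0.0]
force: [0.5, 0.6, -0.9]
finger_gap: 27.9
grip_force: 45.0
```

```bash
python3 - <<'E'
from h import *
s=env.sense();T=Ro.from_quat(s["eef_rot"]).as_matrix();print(s["time"],s["eef_pos"],np.degrees(np.arctan2(T[1,0],T[0,0])))
im=capture("wrist")[:,:,::-1];cv2.imwrite("pics/w4.png",im);np.save("w4.npy",np.r_[s["eef_pos"],s["eef_rot"]])
c=cam("wrist",s);x=np.array([.956,-.294,0]);y=np.array([.294,.956,0]);o=np.array([560.9,-13.7,30])
for a,b in((60,-40),(-30,-40),(-30,90),(68,-32),(68,-48),(-38,-48)):print(a,b,proj(c,o+a*x+b*y).round(1))
E
```

```text
17.225 [523.11420121  23.43292695 149.41583528] -17.0381954825893
60 -40 [411.8  92.5]
-30 -40 [403.7 214.6]
-30 90 [240.8 214.3]
68 -32 [401.4  80.4]
68 -48 [423.7  80.5]
-38 -48 [413.  224.4]
```

View pics/w4.png

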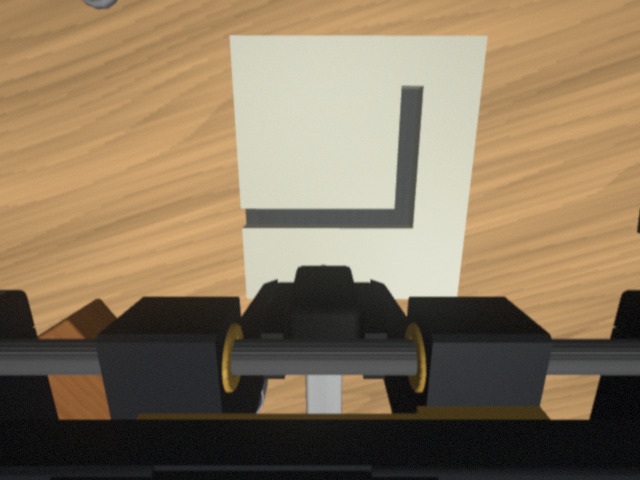

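The wrist view shows the whole groove. Its closed end is at about (412,87), its outer corner at about (413,228), and its open end at column 245, rows 209–227. The bed's far edge is at row 36.

```bash
python3 - <<'E'
from h import *
w=np.load("w4.npy");s={"eef_pos":w[:3],"eef_rot":w[3:]};c=cam("wrist",s);T=Ro.from_quat(w[3:]).as_matrix()
g=cv2.cvtColor(cv2.imread("pics/w4.png"),cv2.COLOR_BGR2GRAY).astype(float)
def edges(v,o):
    m=(v.max()+v.min())/2;i=np.where((v[:-1]>m)!=(v[1:]>m))[0]
    return [round(o+k+(v[k]-m)/(v[k]-v[k+1]),2) for k in i]
for r in(100,130,160,190):print("leg1 row",r,edges(g[r,370:450],370))
for q in(260,290,320,350,380):print("leg2 col",q,edges(g[190:245,q],190))
print("end col 412",edges(g[60:110,412],60),"corner col 404",edges(g[190:250,404],190),"row 218",edges(g[218,370:450],370))
# bed frame at z=30 from edges
def W(u,v):return cast(c,(u,v),30)
L=lambda r:edges(g[r,370:450],370)[:2]
m1=[W(np.mean(L(r)),r) for r in(100,130,160,190)]
m2=[W(q,np.mean(edges(g[190:245,q],190)[:2])) for q in(260,290,320,350,380)]
for m in(m1,m2):
    m=np.array(m);d=m[-1]-m[0];print(m.round(1).tolist(),np.degrees(np.arctan2(d[1],d[0])))
print("widths",[np.linalg.norm(W(L(r)[0],r)-W(L(r)[1],r)).round(1) for r in(100,190)],[np.linalg.norm(np.diff([W(q,e) for e in edges(g[190:245,q],190)[:2]],axis=0)).round(1) for q in(260,380)])
e=W(412,edges(g[60:110,412],60)[0]);print("end wall",e,"tool",(T.T@(e-w[:3])).round(1))
print("m1 tool",[(T.T@(m-w[:3])).round(1).tolist() for m in m1]);print("m2 tool",[(T.T@(m-w[:3])).round(1).tolist() for m in m2])
ct=cam("top")
print(tri(c,(231,36),ct,(266.1,180.2)),tri(c,(487,36),ct,(331.6,200.8)))
E
```

```text
leg1 row 100 [np.float64(400.48), np.float64(422.06)]
leg1 row 130 [np.float64(398.73), np.float64(419.75)]
leg1 row 160 [np.float64(396.9), np.float64(417.44)]
leg1 row 190 [np.float64(395.2), np.float64(415.23)]
leg2 col 260 [np.float64(208.52), np.float64(227.5)]
leg2 col 290 [np.float64(208.47), np.float64(227.52)]
leg2 col 320 [np.float64(208.49), np.float64(227.47)]
leg2 col 350 [np.float64(208.46), np.float64(227.79)]
leg2 col 380 [np.float64(208.46), np.float64(227.8)]
end col 412 [np.float64(85.85)] corner col 404 [np.float64(227.72)] row 218 [np.float64(413.19)]
[[601.7, -68.1, 30.0], [581.8, -61.9, 30.0], [561.0, -55.5, 30.0], [539.1, -48.8, 30.0]] 162.84054282153377
[[551.4, 67.5, 30.0], [544.4, 44.5, 30.0], [537.3, 21.6, 30.0], [530.2, -1.4, 30.0], [523.2, -24.3, 30.0]] -107.07302485576902
widths [np.float64(15.8), np.float64(15.7)] [np.float64(15.5), np.float64(15.8)]
end wall [610.77494425 -70.73736555  30.        ] tool [111.4  64.4 119.4]
m1 tool [[101.9, 64.5, 119.4], [81.1, 64.5, 119.4], [59.3, 64.4, 119.4], [36.5, 64.4, 119.4]]
m2 tool [[14.1, -50.4, 119.4], [14.2, -26.4, 119.4], [14.2, -2.4, 119.4], [14.1, 21.7, 119.4], [14.1, 45.7, 119.4]]
(array([689.37011929,  46.4790908 ,   0.88514635]), np.float64(1.5875455219121901)) (array([ 627.95969445, -129.64066196,   26.76117061]), np.float64(1.63893174489103))
```

```bash
python3 - <<'E'
from h import *
w=np.load("w4.npy");s={"eef_pos":w[:3],"eef_rot":w[3:]};c=cam("wrist",s);T=Ro.from_quat(w[3:]).as_matrix()
for x,z in((13.2,33),(-14.8,33),(13.2,-17)):print([proj(c,w[:3]+T@[x,y,-z]).round(1) for y in(-14,14)])
g=cv2.cvtColor(cv2.imread("pics/w4.png"),cv2.COLOR_BGR2GRAY)
print(g[255:345:2,323].tolist());print(g[272,280:370:2].tolist())
E
```

```text
[array([283.7, 304.4]), array([360.1, 304.4])]
[array([286. , 370.1]), array([358. , 370.2])]
[array([294.9, 260.4]), array([349.9, 260.4])]
[216, 215, 213, 216, 207, 108, 43, 37, 41, 35, 42, 38, 35, 38, 36, 35, 35, 35, 31, 24, 28, 30, 28, 26, 28, 27, 30, 28, 32, 32, 37, 41, 38, 33, 40, 39, 37, 35, 34, 39, 36, 40, 34, 37, 47]
[210, 211, 211, 210, 211, 209, 210, 207, 104, 39, 39, 36, 39, 39, 40, 38, 40, 42, 38, 38, 32, 44, 36, 41, 36, 41, 40, 36, 42, 37, 42, 39, 39, 40, 38, 58, 199, 217, 218, 217, 216, 219, 219, 219, 219]
```

```bash
python3 - <<'E'
from h import *
q=[.99104,.13355,0,0];s={"eef_pos":np.array([501.641,291.300,148.814]),"eef_rot":np.array(q)/np.linalg.norm(q)};c=cam("wrist",s);T=Ro.from_quat(s["eef_rot"]).as_matrix()
K=np.array([536.94,300.93,0])
for a,z in((14,95),(14,45),(-14,95),(-14,69)):print(a,z,[proj(c,K+[0,0,z]+T@[a,y,0]).round(1) for y in(-14,14)])
g=cv2.cvtColor(cv2.imread("pics/w3.png"),cv2.COLOR_BGR2GRAY)
print(g[170:235,323].tolist());print(g[170:235,304].tolist())
im=cv2.imread("pics/w3.png")[165:240,285:360]; im2=cv2.imread("pics/w4.png")[250:400,270:375]
cv2.imwrite("pics/k.png",np.hstack([cv2.resize(cv2.convertScaleAbs(im,alpha=2.5),(390,560)),cv2.resize(cv2.convertScaleAbs(im2,alpha=2.5),(392,560))]))
E
```

```text
14 95 [array([298.8, 179.4]), array([346.7, 179.4])]
14 45 [array([303.7, 173.1]), array([342.2, 173.1])]
-14 95 [array([299.7, 226.1]), array([345.8, 226.2])]
-14 69 [array([302.3, 217.6]), array([343.4, 217.6])]
[165, 167, 166, 171, 167, 144, 98, 52, 40, 36, 37, 37, 35, 34, 42, 39, 47, 46, 45, 43, 45, 44, 48, 48, 49, 46, 47, 43, 45, 48, 47, 44, 45, 49, 48, 45, 47, 47, 47, 46, 47, 48, 47, 46, 49, 49, 46, 49, 46, 48, 47, 48, 45, 47, 49, 44, 44, 89, 151, 181, 185, 186, 187, 186, 185]
[174, 175, 176, 175, 178, 179, 173, 147, 117, 87, 62, 43, 38, 40, 39, 42, 44, 45, 45, 44, 44, 45, 43, 47, 43, 46, 48, 46, 47, 46, 47, 44, 44, 46, 44, 46, 45, 46, 45, 44, 47, 45, 43, 46, 46, 45, 46, 44, 45, 45, 45, 44, 44, 45, 45, 42, 44, 49, 57, 65, 75, 88, 97, 108, 115]
```

View pics/k.png

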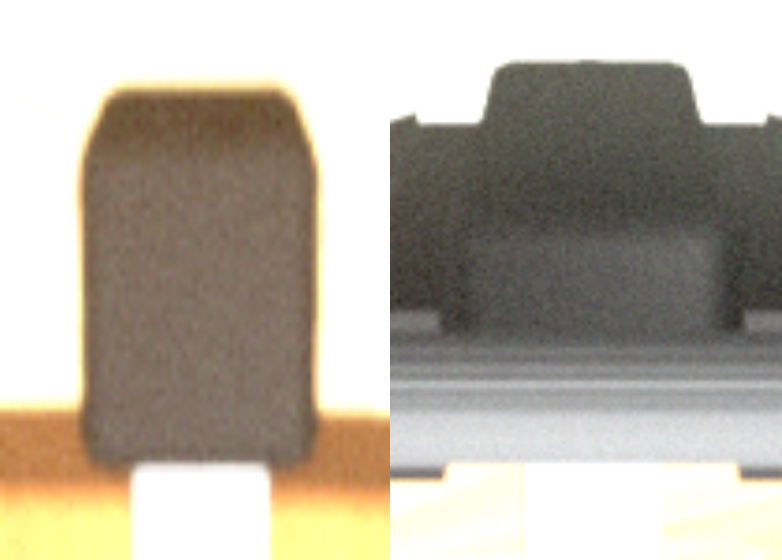

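arm_command(
  commands=[
    [0.5,0.3,0,0,0,0],
    [0.8,0.5,0,0,0,0],
    [0.8,0.5,0,0,0,0],
    [0.8,0.5,0,0,0,0],
    [0.8,0.5,0.3,0,0,0],
    [0.5,0.27,0.6,0,0,0],
    [0,0,0.8,0,0,0],
    [0,0,0.6,0,0,0],
    [0,0,0.2,0,0,0],
    [0,0,0,0,0,0],
  ],
)

```text
time: 18.52
eef_pos: [604.5, -68.6, 86.6]
eef_rot: [0.989, -0.148, -0.0, -0.0]
force: [-0.3, 0.2, -2.0]
finger_gap: 27.3
grip_force: 45.0
```

```bash
python3 - <<'E'
from h import *
w=np.load("w4.npy");T=Ro.from_quat(w[3:]).as_matrix();s=env.sense();print(s["time"],s["eef_pos"],s["force"],T.T@(s["eef_pos"]-w[:3]))
p=s["eef_pos"]-2.4*T[:,0];p[2]-=47.2;cs=cam("scene");print("point",p,"pred scene px",proj(cs,p),proj(cs,p+[0,0,30]))
im=capture("scene")[:,:,::-1];cv2.imwrite("pics/s2.png",im)
g=cv2.cvtColor(im,cv2.COLOR_BGR2GRAY);u,v=proj(cs,p).round().astype(int)
print(u,v);print(g[v-14:v+8,u-9:u+10])
E
```

```text
18.525 [604.51515842 -68.6197786   86.64053627] [-0.28380068  0.19043741 -1.95106916] [104.8164839   64.17817835  62.73133768]
point [602.22049537 -67.91655667  39.44114655] pred scene px [330.54317809 281.5499378 ] [330.72321848 272.49393768]
331 282
[[ 20  23  12  10  12  13  11  15   6   5   9   9  16  17  13   9  11  18
   18]
 [ 18  14  23  13  12  14  13  19   8  13  17   8  15  16   8   3  15  14
   13]
 [ 24  16  19  11   7  13   8  13   6   8  11  10   9  16   9   7  16  26
   17]
 [ 77  72  54  28  12  14  14  10   7  14   3  11   7  16  15  34  59  75
   77]
 [143 139 106  58  25   7  11   9   7   2   5  20  12  19  20  66 120 141
  144]
 [185 174 137  74  28   4   8   8  12   3   8  14  15  12  29  92 157 182
  184]
 [196 186 144  74  32  11  14  11   5  17  12   5   9   8  41 103 164 188
  192]
 [192 188 143  76  28   5  12   3  12   4   9  11  10  15  46 113 169 192
  195]
 [195 187 148  91  44  12  13  15   8  20  18  13  21  32  69 129 175 193
  195]
 [195 193 165 120  84  57  39  34  32  34  38  44  64  79 111 154 184 195
  193]
 [195 194 188 166 144 107  75  58  59 
[... 234 characters left out ...]
  75  78  75  73  98 149 184 195 198 196 195
  195]
 [196 197 198 196 186 143  94  76  78  80  74  98 149 186 195 196 195 197
  196]
 [199 195 197 193 186 141  94  76  72  75  74  94 153 183 194 196 198 196
  197]
 [194 197 198 196 185 144  94  75  70  69  72  97 152 183 196 196 194 197
  195]
 [195 196 196 194 182 144  94  73  69  69  72  94 149 185 194 196 196 194
  196]
 [197 198 195 195 185 141  98  75  67  70  69  94 147 182 195 196 196 195
  197]
 [196 197 196 196 187 146 105  84  82  83  85  98 145 181 194 195 193 194
  199]
 [197 196 199 196 191 163 133 124 119 123 121 130 155 182 195 197 197 196
  196]
 [198 196 200 195 194 185 173 165 168 165 167 169 179 190 195 198 196 196
  195]]
```

```bash
python3 - <<'E'
from h import *
w=np.load("w4.npy");T=Ro.from_quat(w[3:]).as_matrix();cs=cam("scene")
for z in(30,):
  for p in((330.5,287.9),(327,284),(333.8,284)):
    P=cast(cs,p,z);print(P,T.T@(P-w[:3]))
im=cv2.imread("pics/s2.png")
P=w[:3]+T@[111.4,64.4,119.4];print("wall pred",proj(cs,P))
cv2.imwrite("pics/s2c.png",cv2.resize(cv2.convertScaleAbs(im[225:315,290:390],alpha=1.5),None,fx=6,fy=6,interpolation=2))
E
```

```text
[612.08066839 -71.02865588  30.        ] [112.77016652  64.27984409 119.36982791]
[599.08258839 -75.09372414  30.        ] [101.53367951  71.97505186 119.37060935]
[603.46197623 -60.55006035  30.        ] [101.45942789  56.78651461 119.37472543]
wall pred [330.43888179 287.43100176]
```

arm_command(
  commands=[
    [0,0,0.15,0,0,0],
    [0,0,0.15,0,0,0],
    [0,0,0.06,0,0,0],
    [0,0,0.04,0,0,0],
    [0,0,0.04,0,0,0],
    [0,0,0.04,0,0,0],
    [0,0,0,0,0,0],
  ],
)

```text
time: 19.45
eef_pos: [604.8, -69.1, 74.9]
eef_rot: [0.989, -0.148, -0.0, -0.0]
force: [-0.2, 0.0, -1.1]
finger_gap: 27.4
grip_force: 45.0
```

arm_command(
  commands=[
    [0,0,0.1,0,0,0],
    [0,0,0.1,0,0,0],
    [0,0,0.1,0,0,0],
    [0,0,0.06,0,0,0],
    [0,0,0,0,0,0],
    [0,0,0,0,0,0],
  ],
)

```text
time: 20.2
eef_pos: [604.9, -69.1, 66.0]
eef_rot: [0.989, -0.148, 0.0, 0.0]
force: [0.9, -0.7, -1.1]
finger_gap: 27.5
grip_force: 45.0
```

arm_command(
  commands=[
    [-0.1,0,0,0,0,0],
    [-0.2,0,0,0,0,0],
    [-0.2,0,0,0,0,0],
    [-0.2,0,0,0,0,0],
    [-0.2,0,0,0,0,0],
    [0,0,0,0,0,0],
  ],
)

```text
time: 20.95
eef_pos: [582.9, -62.3, 66.0]
eef_rot: [0.989, -0.148, -0.0, -0.0]
force: [0.2, 0.4, -2.4]
finger_gap: 27.7
grip_force: 45.0
```

```bash
cat > st.py <<'E'
from h import *
w=np.load("w4.npy");T=Ro.from_quat(w[3:]).as_matrix();s=env.sense()
print(s["time"],s["eef_pos"],"F tool",(T.T@s["force"]).round(1),"tool",(T.T@(s["eef_pos"]-w[:3])).round(2),"pin in bed x,y",(T.T@(s["eef_pos"]-w[:3])-[2.4+14.1+30,64.4,0])[:2].round(1)*[1,-1]-[0,40],"point z",s["eef_pos"][2]-47.2)
E
python3 st.py
```

```text
20.95 [582.92149569 -62.30669451  65.96037635] F tool [ 0.1 -0.4  2.4] tool [82.33 64.47 83.42] pin in bed x,y [ 35.8 -40.1] point z 18.760376351172297
```

arm_command(
  commands=[
    [-0.2,0,0,0,0,0],
    [-0.25,0,0,0,0,0],
    [-0.25,0,0,0,0,0],
    [-0.25,0,0,0,0,0],
    [-0.25,0,0,0,0,0],
    [-0.2,0,0,0,0,0],
    [0,0,0,0,0,0],
  ],
)

```text
time: 21.82
eef_pos: [549.5, -52.1, 66.0]
eef_rot: [0.989, -0.148, -0.0, -0.0]
force: [0.4, -1.1, -1.9]
finger_gap: 27.7
grip_force: 45.0
```

arm_command(
  commands=[
    [-0.2,0,0,0,0,0],
    [-0.25,0,0,0,0,0],
    [-0.25,0,0,0,0,0],
    [-0.25,0,0,0,0,0],
    [-0.2,0,0,0,0,0],
    [-0.08,0,0,0,0,0],
    [0,0,0,0,0,0],
    [0,0,0,0,0,0],
  ],
)

```text
time: 22.82
eef_pos: [520.7, -43.3, 66.0]
eef_rot: [0.989, -0.148, 0.0, 0.0]
force: [-0.3, 0.1, -1.6]
finger_gap: 27.6
grip_force: 45.0
```

```bash
python3 st.py
```

```text
22.825 [520.70244524 -43.28729847  66.04872113] F tool [-0.3  0.   1.6] tool [17.26 64.52 83.35] pin in bed x,y [-29.2 -40.1] point z 18.848721127077923
```

arm_command(
  commands=[
    [-0.02,-0.1,0,0,0,0],
    [0,-0.25,0,0,0,0],
    [0,-0.25,0,0,0,0],
    [0,-0.25,0,0,0,0],
    [0,-0.25,0,0,0,0],
    [0,-0.25,0,0,0,0],
    [0,-0.25,0,0,0,0],
    [0,-0.25,0,0,0,0],
    [0,-0.25,0,0,0,0],
    [0,-0.2,0,0,0,0],
  ],
)

```text
time: 24.08
eef_pos: [537.0, 12.3, 66.0]
eef_rot: [0.989, -0.148, 0.0, -0.0]
force: [0.2, 0.2, -1.8]
finger_gap: 27.5
grip_force: 45.0
```

```bash
python3 st.py
```

```text
24.075 [536.99912815  12.31688024  65.97441636] F tool [ 0.1 -0.2  1.8] tool [16.55  6.58 83.44] pin in bed x,y [-29.9  17.8] point z 18.774416357601538
```

arm_command(
  commands=[
    [0,-0.25,0,0,0,0],
    [0,-0.25,0,0,0,0],
    [0,-0.25,0,0,0,0],
    [0,-0.25,0,0,0,0],
    [0,-0.25,0,0,0,0],
    [0,-0.25,0,0,0,0],
    [0,-0.25,0,0,0,0],
    [0,-0.25,0,0,0,0],
    [0,-0.25,0,0,0,0],
    [0,-0.25,0,0,0,0],
  ],
)

```text
time: 25.32
eef_pos: [555.3, 72.1, 65.9]
eef_rot: [0.989, -0.148, -0.0, 0.0]
force: [-0.3, -0.0, -1.9]
finger_gap: 27.6
grip_force: 45.0
```

arm_command(
  commands=[
    [0,-0.25,0,0,0,0],
    [0,-0.25,0,0,0,0],
    [0,-0.25,0,0,0,0],
    [0,-0.25,0,0,0,0],
    [0,-0.2,0,0,0,0],
    [0,0,0,0,0,0],
    [0,0,0,0,0,0],
  ],
)

```text
time: 26.2
eef_pos: [564.0, 100.3, 65.9]
eef_rot: [0.989, -0.148, -0.0, 0.0]
force: [0.3, -1.0, -1.4]
finger_gap: 27.6
grip_force: 45.0
```

```bash
python3 st.py
```

```text
26.2 [563.95016604 100.26946701  65.9262146 ] F tool [0.6 0.8 1.4] tool [ 16.55 -85.41  83.51] pin in bed x,y [-29.9 109.8] point z 18.72621459661741
```

arm_command(
  commands=[
    [0,0,-0.3,0,0,0],
    [0,0,-0.7,0,0,0],
    [0,0,-0.9,0,0,0],
    [0,0,-0.9,0,0,-0.4],
    [0,0,-0.7,0,0,-0.8],
    [0,0,0,0,0,-0.8],
    [0,0,0,0,0,-0.8],
    [0,0,0,0,0,-0.8],
    [0,-0.4,0,0,0,-0.44],
    [0.1,-0.8,0,0,0,0],
  ],
)

```text
time: 27.45
eef_pos: [559.6, 130.2, 154.9]
eef_rot: [0.991, 0.132, 0.001, 0.0]
force: [0.2, -0.4, -1.6]
finger_gap: 27.6
grip_force: 45.0
```

arm_command(
  commands=[
    [0.13,-0.9,0,0,0,0],
    [0.13,-0.9,0,0,0,0],
    [0.13,-0.9,0,0,0,0],
    [0.13,-0.9,0,0,0,0],
    [0.13,-0.9,0,0,0,0],
    [0.13,-0.9,0,0,0,0],
    [0.13,-0.9,0,0,0,0],
    [0.1,-0.4,0,0,0,0],
    [0,0,0,0,0,0],
    [0,0,0,0,0,0],
  ],
)

```text
time: 28.7
eef_pos: [539.4, 297.8, 153.5]
eef_rot: [0.991, 0.133, -0.0, 0.0]
force: [0.6, 0.2, -2.4]
finger_gap: 27.8
grip_force: 45.0
```

```bash
python3 - <<'E'
from h import *
s=env.sense();T=Ro.from_quat(s["eef_rot"]).as_matrix();print(s["time"],s["eef_pos"],np.degrees(np.arctan2(T[1,0],T[0,0])),T.T@(np.array([537.8,301.2,62.3])-s["eef_pos"]),s["force"],s["wrist_torque"])
E
```

```text
28.7 [539.44260053 297.8350195  153.5448158 ] 15.232905197716645 [-0.69470514 -3.7095682  91.24359774] [ 0.61398065  0.15743547 -2.41478458] [ 0.02780742 -0.1033233   0.01969317]
```

arm_command(
  commands=[
    [-0.03,-0.15,0.4,0,0,0],
    [0,0,0.8,0,0,0],
    [0,0,0.9,0,0,0],
    [0,0,0.7,0,0,0],
    [0,0,0.4,0,0,0],
    [0,0,0.2,0,0,0],
    [0,0,0.14,0,0,0],
    [0,0,0.06,0,0,0],
    [0,0,0.03,0,0,0],
    [0,0,0,0,0,0],
  ],
)

```text
time: 29.95
eef_pos: [537.8, 301.8, 63.0]
eef_rot: [0.991, 0.133, 0.0, -0.0]
force: [-0.4, -0.0, -1.3]
finger_gap: 27.5
grip_force: 45.0
```

arm_command(
  commands=[
    [0,0,0.03,0,0,0],
    [0,0,0.01,0,0,0],
    [0,0,0,0,0,0],
  ],
)

```text
time: 30.32
eef_pos: [538.0, 301.9, 62.4]
eef_rot: [0.991, 0.133, 0.0, -0.0]
force: [-1.0, -0.1, 3.9]
finger_gap: 27.4
grip_force: 45.0
```

arm_command(
  commands=[
    [0,0,0,0,0,0],
    [0,0,0,0,0,0],
    [0,0,0,0,0,0],
    [0,0,0,0,0,0],
    [0,0,-0.3,0,0,0],
    [0,0,-0.8,0,0,0],
    [0,0,-0.9,0,0,0],
    [0,0,-0.9,0,0,0],
    [-0.7,0,-0.7,0,0,0],
    [-0.7,0,0,0,0,0],
  ],
  gripper=0.6,
)

```text
time: 31.58
eef_pos: [505.2, 293.0, 155.4]
eef_rot: [0.991, 0.133, 0.003, -0.001]
force: [0.1, -0.4, 0.2]
finger_gap: 52.7
grip_force: 0.0
```

arm_command(
  commands=[
    [0,0,0,0,0,0],
    [0,0,0,0,0,0],
    [0,0,0,0,0,0],
  ],
)

```text
time: 31.95
eef_pos: [504.5, 292.6, 151.8]
eef_rot: [0.991, 0.133, 0.0, -0.0]
force: [-0.3, -0.3, -0.5]
finger_gap: 53.1
grip_force: 0.0
```

```bash
python3 - <<'E'
from h import *
s=env.sense();print(s["time"],s["eef_pos"],s["force"],s["finger_gap"])
cv2.imwrite("pics/w5.png",capture("wrist")[:,:,::-1])
E
```

```text
31.95 [504.47465921 292.61719641 151.84051756] [-0.34769222 -0.28819957 -0.53718294] 53.05485376872027
```

View pics/w5.png

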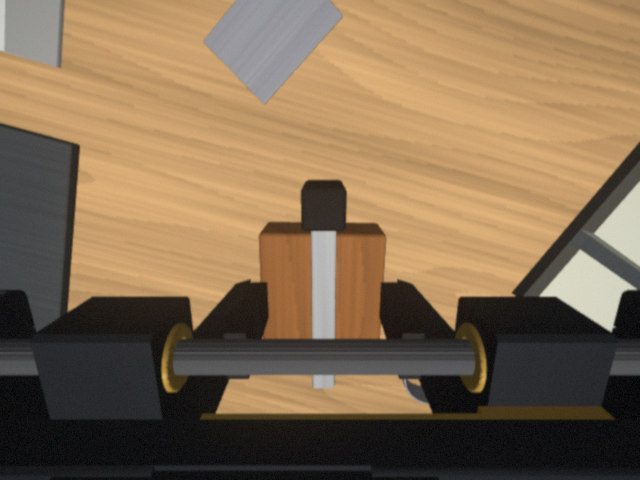

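The pick lies flat along the middle of the rest, with its knob at (324,205) and its tail at row 388, and the fingers are clear of it.

```bash
python3 -c "
from station import order
print(order.close_job())"
```

```text
the job is handed in; nothing more can be done
None
```

I swept the pick's point along the whole groove, from the closed end round the corner and out past the open end. I then laid the pick back on the rest block, let go and handed the job in at about 32 s; no verdict came back.

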